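Turn the tin carousel and hold it

ROBOT

A 7-joint arm with a two-finger parallel gripper is mounted at the origin on a cart in front of the work surface, level with it; the furniture and walls round the work are solid. World frame = base frame: x ahead of the robot, y to its left, z up, the work surface at z = 0. Lengths are in m, angles in rad, forces in N, time in s.
With the tool pointing down it reaches from about 0.4 to 0.85 m from the base axis. Payload 10.4 kg.
Tool frame: the origin (TCP) lies at the very end of the fingers, on their centre line; the grasp point (between the pads) lies 19 mm behind it (manip.grip_point_offset is the distance from the TCP to the grasp point, in m); z points along the fingers, y is the line along which they close (so a half turn about z gives the same grasp; the last joint's range is limited). The gripper opens to 85 mm and grips with 20 to 120 N. Pads are 22 mm wide; open, the fingers measure 114 mm over their backs; the gripper's body (76 mm by 85 mm) begins 54 mm behind the grasp point. The pads swing forward as they close: fully open they stand 13 mm farther back than shut.
Start: joints at [1.183, 0.332, -0.065, 1.46, 0.022, 1.35, -0.088], TCP at [0.223, -0.584, 0.231] pointing down, gripper open.
Joint ranges: [-2.6, 2.6], [-0.5, 2.12], [-1.47, 1.34], [0.16, 2.42], [-1.27, 4.41], [0.06, 2.06], [-2.6, 2.6]. Speed limits (rad/s): [2.22, 2.22, 2.79, 2.79, 3.14, 3.14, 3.14].

INTERFACE

Orientations are given as a unit quaternion [x, y, z, w].
In Python, from workcell import manip gives the robot as it stands. The module is installed in compiled form; this text tells all that it offers.
- The arm moves only by the shell command python3 -m inch 'ROWS' [OPENING] [FORCE]. ROWS is JSON, a list of rows, each a list of 2 entries, a list of its own where there are three numbers: the shift along the tool's x, y, z each as a share of 0.08 m, from -1 to 1, then the turn, a rotation vector about the tool's x, y, z each as a share of 45 degrees, from -1 to 1. A call has exactly 10 rows; each row is the pose to reach, as a shift and turn from the pose commanded when the call began, along the tool's axes at that moment; what a row does not reach only later rows make up. A row lasts 1/10 s, in which the tool goes at most 50 mm and 8.59 degrees, less where a joint would pass 70% of its speed; a pose out of reach is approached as far as the arm can. A call with a number of a shift or a turn outside -1 to 1 is refused whole. A call with a gripper value outside its range is refused whole. OPENING is the opening, from 0 (shut) to 1 (fully open), set as the call begins (- or left out, the last holds). The fingers move at their own pace and stop on an object; FORCE is the grip in N (left out, the last holds). Time passes only in rows, so rows that repeat a pose let the fingers close, or fill a call up. It gives the time, the measured TCP pose, the force, the opening and the grip force at its end, in the units of the state.
- manip.get_obs(): the state, without advancing time (a new reading comes with each control period).
- manip.camera(name): name is "scene" or "top"; returns the picture (420x560x3 uint8, red, green, blue); there is no depth.
- manip.camera_params(name): a dict with "fov_y" (degrees; the focal length in pixels is half the picture's height over the tangent of half this angle, whatever the lens; pixels are square), "cx", "cy" (the principal point, pixels), "camera_from_world" (4x4, takes a point from world to camera coordinates). Camera axes: x right, y up, looking along -z (the intrinsics and any distortion apply to the point x, -y, -z); pixel columns grow to the right and rows downward; lengths in m; the calibration is good to about 2 mm. A picture is of the moment at which its call begins. camera_params takes no time and is no camera call.
- manip.hand_in(): hands the job in; it is judged then, once.
The state is a dict: "clock": time; "joint_pos": joint angles; "joint_velocities": joint speeds; "tau": joint torques, N m; "position": TCP position; "ee_rot": TCP orientation; "ft_force": force on the tool from outside, world axes, zero at the start; "torque": the same for the moment, N m; "grip_width": opening from 0.0 (shut) to 1.0 (fully open); "grasp_force": force on a finger pad.
Only numpy, scipy, OpenCV 4.12 (cv2) and the standard library are available. Lean on these libraries where they do the work, as an engineer would, in place of code of your own. Each camera call takes 0.05 s, during which the arm holds its last target. There are 200 camera calls.

TASK

A screwdriver was left on the bench with its blade poking in between the tins of the carousel. First, without turning the carousel, take the screwdriver out and lay it on the bench well clear of the carousel. Then turn the carousel by the wooden bar on top until the brass tin stands at the front, squarely in line with the yellow arrow, and finish with the gripper still closed on the bar, holding the carousel still; all four tins stay standing in their trays and the other things on the bench are left alone.

Things in the scene. Friction and masses are not known exactly. Their poses are not given: they have to be found in the camera images.
- carousel: The fixed foot of the carousel: a dark steel disc 124 mm across with a dark strip on the bench that ends in a yellow arrow head (5 mm high, 136 to 168 mm from the axis). Origin: on the turning axis, at bench height. The arrow lies along the foot's own -x: that is the front. The turning part above it sweeps out to 125 mm from the axis.
- turntable (a joint): Angle of the carousel's turning part, rad, growing counter-clockwise from above; 0 at the start, turns 6.3 either way, easily (0.03 N m, no spring). Four blue trays (cups 69 mm inside, wall 2.5 mm, floor 12 mm, rim 26 mm above the bench, underside 8 mm) turn with it, 88 mm from the axis, at 45, 135, 225, 315 degrees from the foot's +x at joint 0.
- grip_bar (a point): Dark wooden bar on top of the carousel's post, turning with it: 64 mm long (its x axis), 16 mm wide (its y), 40 mm high, from 116 to 156 mm above the bench, centred on the axis. This point: the bar's centre, 136 mm above the bench. The post below is 18 mm thick.
- brass_tin: Brass tin, 58 mm across, 39 mm high, open and empty, about 0.12 kg, standing loose in one of the four blue trays (which one varies). Origin: centre of its underside.
- grey_tin_1: Grey tin, 65 mm across, 86 mm high, open and empty, about 0.12 kg, standing loose in one of the four blue trays. Origin: centre of its underside.
- grey_tin_2: Grey tin, 65 mm across, 86 mm high, open and empty, about 0.12 kg, standing loose in one of the four blue trays. Origin: centre of its underside.
- grey_tin_3: Grey tin, 65 mm across, 86 mm high, open and empty, about 0.12 kg, standing loose in one of the four blue trays. Origin: centre of its underside.
- turnscrew: Screwdriver lying on the bench at the carousel's right, blade between two trays, handle outwards: 230 mm long, 0.11 kg. Origin: middle of its length, at bench height. Its own y axis points from the blade to the handle: the wooden handle, up to 24 mm wide and 27 mm high, runs from y = 17 to 115 mm, the 9 mm blade shaft from y = -115 to 19 mm with its axis 4 to 11 mm up.
- turnscrew_tip (a point): Tip of the screwdriver's blade.
- turnscrew_butt (a point): Butt end of the screwdriver's handle.
- oil_can: Bystander: brass oil can, 74 mm across, 186 mm high, at the left. Origin: centre of its underside.
- card_box: Bystander: tall card box, 70 x 70 x 131 mm, at the right. Origin: centre of its underside.
- rivet_box: Bystander: low grey card box with a lid, 57 x 87 x 35 mm, at the left. Origin: centre of its underside.
There are look-alikes about, which are no part of the job. What is shaped like the grey_tin_2 but orange is not meant.

How it is judged:
On the way:
1. the screwdriver lies on the bench, let go, well clear of the carousel, which has not been turned yet (horizontal distance between each of turnscrew, turnscrew_tip, turnscrew_butt and carousel above 0.155 m and height (world z) of turnscrew between -0.01 and 0.03 m and linear speed of turnscrew below 0.03 m/s and contact force between the fingers and turnscrew below 0.3 N and distance of brass_tin from where it was at the start of the episode below 0.03 m), for 0.2 s.
At the end, for the whole second after the job is handed in: Brass tin within 12 mm of the arrow's line at the front; carousel still (under 0.05 rad/s); fingers hold the bar with over 5 N; four tins upright (within 0.15 rad) in their trays; screwdriver on the bench, tip, middle and butt each over 155 mm from the axis (x of brass_tin in the frame of carousel below -0.06 m and y of brass_tin in the frame of carousel between -0.012 and 0.012 m and velocity of joint turntable between -0.05 and 0.05 rad/s and contact force between the fingers and carousel above 5 N and distance between the grasp point and grip_bar below 0.05 m and angle between each of brass_tin, grey_tin_1, grey_tin_2, grey_tin_3's own z axis and vertical below 0.15 rad and horizontal distance between each of brass_tin, grey_tin_1, grey_tin_2, grey_tin_3 and carousel below 0.105 m and height (world z) of each of brass_tin, grey_tin_1, grey_tin_2, grey_tin_3 below 0.022 m and horizontal distance between each of turnscrew, turnscrew_tip, turnscrew_butt and carousel above 0.155 m and height (world z) of turnscrew between -0.01 and 0.03 m and linear speed of turnscrew below 0.03 m/s); the arm keeps its last pose, push and grip.
It fails at once if a tin is tipped over or lifted out of its tray (angle between any of brass_tin, grey_tin_1, grey_tin_2, grey_tin_3's own z axis and vertical above 0.5 rad or height (world z) of any of brass_tin, grey_tin_1, grey_tin_2, grey_tin_3 above 0.035 m).
It fails at once if a bystander is moved more than 30 mm (distance of any of oil_can, card_box, rivet_box from where it was at the start of the episode above 0.03 m).
It also fails if it takes over 48 s, if anything falls off the work surface, if the arm or the gripper's body presses on something with over 40 N, if the wrist force passes 120 N, or if a joint passes its speed limit or range.

## Working session

There is one attempt and no reset: what is moved stays moved. The work goes in short steps, Python scripts to look and compute and a shell command to move; the robot and the scene stay as the last step left them, time stands still between calls to the robot, and variables do not carry over. Pictures are saved under pics/ and viewed, at most 10 in all, crops included, and the job is handed in when it is done.

```bash
mkdir -p pics; python3 - <<'E'
from workcell import manip
import cv2
for n in("top","scene"):
    im=manip.camera(n); cv2.imwrite(f"pics/{n}0.png",im[:,:,::-1]); p=manip.camera_params(n); print(n,p)
o=manip.get_obs(); print(o["clock"],o["position"],o["ee_rot"],o["grip_width"],manip.grip_point_offset)
E
```

```text
top {'fov_y': 54.07747842185051, 'cx': 277.519065717111, 'cy': 210.88550970182882, 'camera_from_world': array([[ 0.0136424 , -0.9998958 ,  0.0047189 , -0.07743542],
       [ 0.98049683,  0.01430279,  0.19601375, -0.65314887],
       [-0.19606082,  0.00195277,  0.98058979, -1.17676425],
       [ 0.        ,  0.        ,  0.        ,  1.        ]])}
scene {'fov_y': 45.06517927516718, 'cx': 272.19576311507876, 'cy': 215.53775773332396, 'camera_from_world': array([[-0.70824948, -0.7058197 ,  0.01418557,  0.42091806],
       [ 0.54694085, -0.53589722,  0.64317174, -0.4299329 ],
       [-0.44636127,  0.46328472,  0.76559055, -1.15713151],
       [ 0.        ,  0.        ,  0.        ,  1.        ]])}
0.1 [ 0.22285932 -0.58355857  0.23058071] [ 9.83409353e-01  1.81399069e-01 -1.53944046e-04 -6.31291242e-04] 1.004542035177226 0.0187
```

View pics/top0.png

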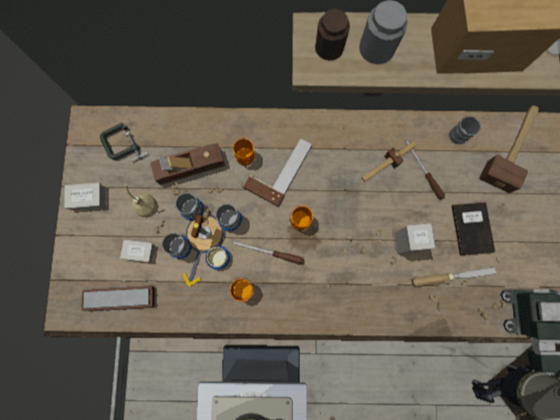

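View pics/scene0.png

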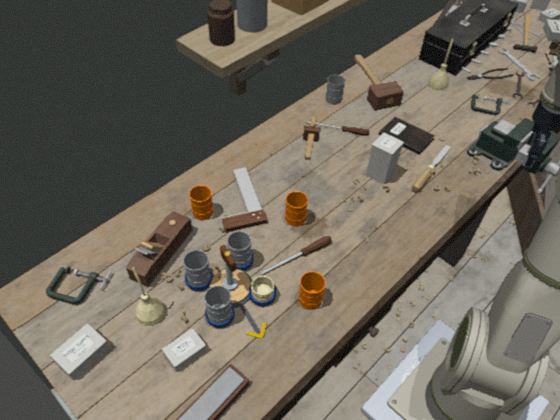

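The top view shows the carousel at about (203,233), with the brass tin at (218,259) and the arrow at (191,280). The screwdriver runs from (236,245) to (303,262). Orange decoys stand at (302,218) and (242,290). I'll zoom in on this area.

```bash
cat > h.py <<'E'
import numpy as np, cv2
from workcell import manip
def cam(n):
    p=manip.camera_params(n); f=210/np.tan(np.radians(p["fov_y"]/2)); return p,f,np.array(p["camera_from_world"])
def ray(n,u,v):
    p,f,T=cam(n); d=np.array([(u-p["cx"])/f,-(v-p["cy"])/f,-1]); R=T[:3,:3]
    return -R.T@T[:3,3], R.T@d
def plane(n,u,v,z):
    c,d=ray(n,u,v); return c+d*(z-c[2])/d[2]
def proj(n,P):
    p,f,T=cam(n); q=T[:3,:3]@np.asarray(P)+T[:3,3]; return p["cx"]-f*q[0]/q[2], p["cy"]+f*q[1]/q[2]
E
python3 - <<'E'
from h import *
a=cv2.imread("pics/top0.png"); s=cv2.imread("pics/scene0.png")
c=cv2.resize(a[180:305,150:316],None,fx=4.7,fy=4.7,interpolation=cv2.INTER_CUBIC); cv2.imwrite("pics/topc.png",c)
c=cv2.resize(s[215:345,180:350],None,fx=4.6,fy=4.6,interpolation=cv2.INTER_CUBIC); cv2.imwrite("pics/scenec.png",c)
for n,u,v,z in [("top",191,280,.005),("top",303,262,.013),("top",236,245,.006),("top",203,229,.156),("top",218,259,.05),("top",302,218,0),("top",242,290,0)]: print(u,v,plane(n,u,v,z).round(3))
E
```

```text
191 280 [0.447 0.193 0.005]
303 262 [ 0.506 -0.149  0.013]
236 245 [0.556 0.059 0.006]
203 229 [0.582 0.137 0.156]
218 259 [0.508 0.107 0.05 ]
302 218 [ 0.645 -0.146  0.   ]
242 290 [0.419 0.037 0.   ]
```

View pics/topc.png

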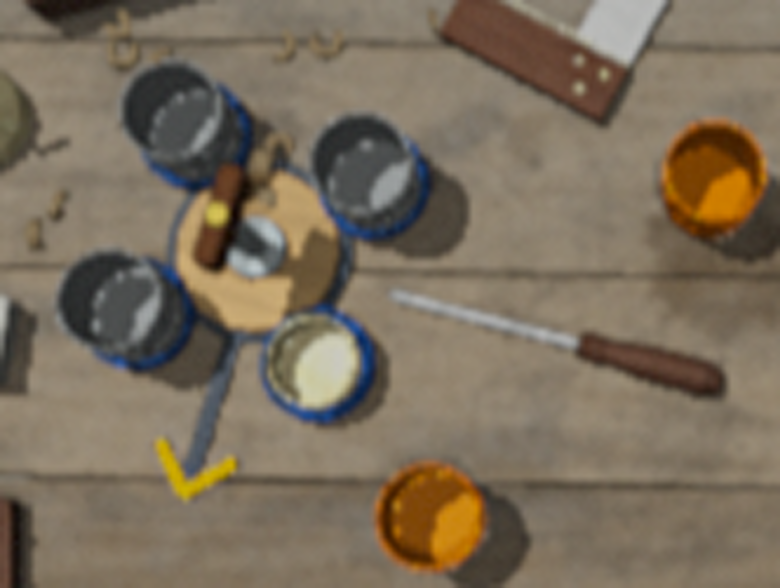

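View pics/scenec.png

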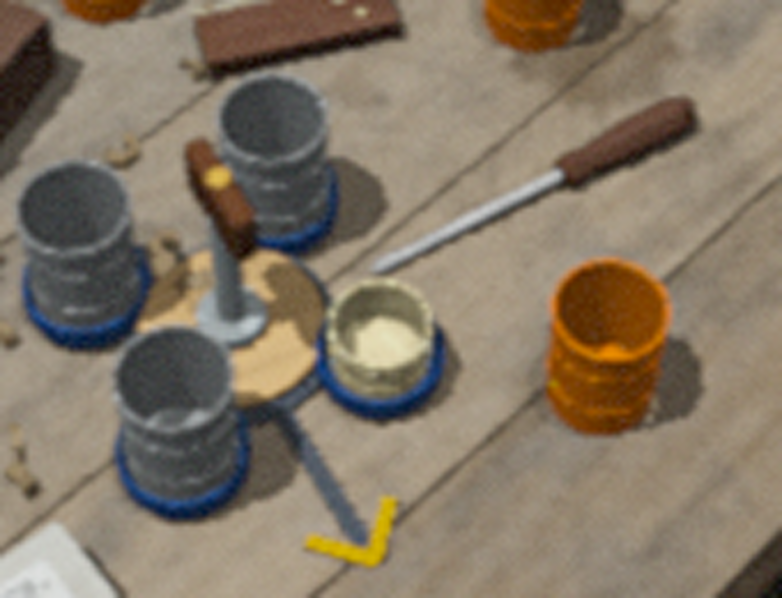

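```bash
cat > m.py <<'E'
from h import *
T=lambda x,y:(150+(x+.5)/4.7-.5,180+(y+.5)/4.7-.5)
S=lambda x,y:(180+(x+.5)/4.6-.5,215+(y+.5)/4.6-.5)
def tri(t,s):
    (c1,d1),(c2,d2)=ray("top",*T(*t)),ray("scene",*S(*s))
    k=np.linalg.lstsq(np.c_[d1,-d2],c2-c1,rcond=None)[0]; a,b=c1+k[0]*d1,c2+k[1]*d2
    return ((a+b)/2).round(4),np.linalg.norm(a-b).round(4)
print("dot",tri((217,213),(217,178)))
dt=plane("top",*T(217,213),.157); ds=plane("scene",*S(217,178),.157); print("dot plane",dt,ds)
at=plane("top",*T(187,490),.005); as_=plane("scene",*S(372,556),.005); print("arrow tip",at,as_)
ax=(dt+ds)/2; tip=(at+as_)/2; d=tip-ax; print("dist",np.hypot(*d[:2]),"front dir deg",np.degrees(np.arctan2(d[1],d[0])))
e=plane("top",*T(230,168),.156)-plane("top",*T(209,268),.156); print("bar",e,np.degrees(np.arctan2(e[1],e[0])))
for nm,t,s,z in [("tip",(393,294),(376,268),.006),("ferrule",(581,345),(563,175),.01),("butt",(720,382),(690,112),.013)]:
    print(nm,plane("top",*T(*t),z).round(3),plane("scene",*S(*s),z).round(3))
b=plane("top",*T(313,358),.051); b2=plane("scene",*S(381,308),.051); r=(b+b2)/2-ax; print("brass",b,b2,np.hypot(*r[:2]),np.degrees(np.arctan2(r[1],r[0])))
for n in("top","scene"):
    im=cv2.imread(f"pics/{n}0.png"); h=cv2.cvtColor(im,cv2.COLOR_BGR2HSV)
    m=cv2.inRange(h,(20,200,150),(32,255,255)); k,l,st,ce=cv2.connectedComponentsWithStats(m); print(n,[(st[i][:5].tolist(),ce[i].round(1).tolist()) for i in range(1,k) if st[i][4]>15])
E
python3 m.py
```

```text
dot (array([0.5941, 0.1589, 0.1524]), np.float64(0.0013))
dot plane [0.59282571 0.15763521 0.157     ] [0.59212384 0.16125479 0.157     ]
arrow tip [0.43492794 0.19770906 0.005     ] [0.43449093 0.20159084 0.005     ]
dist 0.1628076785213885 front dir deg 165.7030459360012
bar [ 0.05977502 -0.00923949  0.        ] -8.786731701652977
tip [0.565 0.068 0.006] [0.565 0.071 0.006]
ferrule [ 0.532 -0.057  0.01 ] [ 0.532 -0.055  0.01 ]
butt [ 0.509 -0.148  0.013] [ 0.508 -0.144  0.013]
brass [0.51765364 0.11288277 0.051     ] [0.52238128 0.10874079 0.051     ] 0.08726541674334681 -146.13055790988383
top [([184, 274, 16, 12, 57], [190.2, 280.3])]
scene [([247, 324, 19, 14, 74], [258.3, 332.3])]
```

```bash
cat > go.py <<'E'
import sys
from h import *
from scipy.spatial.transform import Rotation as R
# target x y z and heading (deg) of tool y -> remaining shift/turn in tool axes, in units
x,y,z,a=map(float,sys.argv[1:5]); o=manip.get_obs(); q=R.from_quat(o["ee_rot"]); a=np.radians(a)
c,s=np.cos(a),np.sin(a); G=R.from_matrix(np.array([[-s,c,0],[c,s,0],[0,0,-1]]).T) if 0 else R.from_matrix(np.c_[[-s,c,0],[c,s,0],[0,0,-1]])
Y=q.apply([0,1,0]); print("t",round(o["clock"],2),"pos",o["position"].round(4),"head",np.degrees(np.arctan2(Y[1],Y[0])).round(1),"q7",o["joint_pos"].round(2),"F",o["ft_force"].round(1),"grip",round(o["grip_width"],3),np.round(o["grasp_force"],1))
print("shift",(q.inv().apply(np.array([x,y,z])-o["position"])/.08).round(3),"turn",((q.inv()*G).as_rotvec()/np.radians(45)).round(3))
E
python3 go.py 0.522 -0.097 0.1 -14.7
M='import'; 
python3 -m inch '[[[0.1,-0.08,0],[0,0,0]],[[0.2,-0.15,0],[0,0,0]],[[0.3,-0.23,0],[0,0,0]],[[0.4,-0.31,0],[0,0,0]],[[0.5,-0.39,0],[0,0,0]],[[0.6,-0.46,0],[0,0,0]],[[0.7,-0.54,0],[0,0,0]],[[0.8,-0.62,0],[0,0,0]],[[0.9,-0.7,0],[0,0,0]],[[1,-0.77,0],[0,0,0]]]' 0.6 60
python3 -m inch '[[[0.1,-0.08,0],[0,0,0]],[[0.2,-0.15,0],[0,0,0]],[[0.3,-0.23,0],[0,0,0]],[[0.4,-0.31,0],[0,0,0]],[[0.5,-0.39,0],[0,0,0]],[[0.6,-0.46,0],[0,0,0]],[[0.7,-0.54,0],[0,0,0]],[[0.8,-0.62,0],[0,0,0]],[[0.9,-0.7,0],[0,0,0]],[[1,-0.77,0],[0,0,0]]]'
python3 -m inch '[[[0.1,-0.08,0],[0,0,0]],[[0.2,-0.15,0],[0,0,0]],[[0.3,-0.23,0],[0,0,0]],[[0.4,-0.31,0],[0,0,0]],[[0.5,-0.39,0],[0,0,0]],[[0.6,-0.46,0],[0,0,0]],[[0.7,-0.54,0],[0,0,0]],[[0.8,-0.62,0],[0,0,0]],[[0.9,-0.7,0],[0,0,0]],[[1,-0.77,0],[0,0,0]]]'
python3 go.py 0.522 -0.097 0.1 -14.7
```

```text
t 0.1 pos [ 0.2229 -0.5836  0.2306] head -69.1 q7 [ 1.18  0.33 -0.06  1.46  0.02  1.35 -0.09] F [ 0.   0.6 -0.7] grip 1.005 0.0
shift [ 5.663 -4.346  1.637] turn [-2.000e-03 -1.000e-03 -1.209e+00]
clock: 1.1
position: [0.2762, -0.497, 0.2314]
ee_rot: [0.983, 0.181, 0.0, 0.0]
ft_force: [0.0, 0.4, 0.1]
grip_width: 0.601
grasp_force: 0.0
clock: 2.1
position: [0.3289, -0.4109, 0.2314]
ee_rot: [0.983, 0.181, 0.0, 0.0]
ft_force: [-0.3, -0.1, 1.1]
grip_width: 0.598
grasp_force: 0.0
clock: 3.1
position: [0.3817, -0.3248, 0.2313]
ee_rot: [0.983, 0.181, 0.0, 0.0]
ft_force: [-0.2, 0.2, 0.4]
grip_width: 0.604
grasp_force: 0.0
t 3.1 pos [ 0.3817 -0.3248  0.2313] head -69.1 q7 [ 0.88  0.08 -0.28  1.77  0.02  1.3  -0.61] F [-0.2  0.2  0.4] grip 0.604 0.0
shift [ 2.655 -2.035  1.642] turn [ 0.     0.    -1.209]
```

```bash

python3 -m inch '[[[0.1,-0.08,0.05],[0,0,0]],[[0.2,-0.15,0.1],[0,0,0]],[[0.3,-0.23,0.15],[0,0,0]],[[0.4,-0.31,0.2],[0,0,0]],[[0.5,-0.39,0.25],[0,0,0]],[[0.6,-0.46,0.3],[0,0,0]],[[0.7,-0.54,0.35],[0,0,0]],[[0.8,-0.62,0.4],[0,0,0]],[[0.9,-0.7,0.45],[0,0,0]],[[1,-0.77,0.5],[0,0,0]]]'
python3 -m inch '[[[0.1,-0.08,0],[0,0,-0.1]],[[0.2,-0.15,0],[0,0,-0.2]],[[0.3,-0.23,0],[0,0,-0.3]],[[0.4,-0.31,0],[0,0,-0.4]],[[0.5,-0.39,0],[0,0,-0.5]],[[0.6,-0.46,0],[0,0,-0.6]],[[0.7,-0.54,0],[0,0,-0.7]],[[0.8,-0.62,0],[0,0,-0.8]],[[0.9,-0.7,0],[0,0,-0.9]],[[1,-0.77,0],[0,0,-1]]]'
python3 go.py 0.522 -0.097 0.06 -14.7
```

```text
clock: 4.1
position: [0.4345, -0.2388, 0.191]
ee_rot: [0.983, 0.181, 0.0, 0.0]
ft_force: [-0.1, 0.6, -0.5]
grip_width: 0.601
grasp_force: 0.0
clock: 5.1
position: [0.4872, -0.1526, 0.1912]
ee_rot: [0.838, 0.545, 0.0, 0.0]
ft_force: [0.7, -0.1, -0.4]
grip_width: 0.605
grasp_force: 0.0
t 5.1 pos [ 0.4872 -0.1526  0.1912] head -23.9 q7 [ 0.68  0.14 -0.51  1.79  0.07  1.22 -0.26] F [ 0.7 -0.1 -0.4] grip 0.605 0.0
shift [0.812 0.116 1.64 ] turn [ 0.    -0.    -0.205]
```

```bash

python3 -m inch '[[[0.1,0.02,0.1],[0,0,-0.05]],[[0.2,0.04,0.2],[0,0,-0.1]],[[0.3,0.06,0.3],[0,0,-0.15]],[[0.4,0.08,0.4],[0,0,-0.2]],[[0.5,0.1,0.5],[0,0,-0.205]],[[0.6,0.116,0.6],[0,0,-0.205]],[[0.7,0.116,0.7],[0,0,-0.205]],[[0.812,0.116,0.8],[0,0,-0.205]],[[0.812,0.116,0.9],[0,0,-0.205]],[[0.812,0.116,1],[0,0,-0.205]]]'
python3 go.py 0.522 -0.097 0.008 -14.7
python3 - <<'E'
from h import *
for n in("top","scene"): cv2.imwrite(f"pics/{n}1.png",manip.camera(n)[:,:,::-1])
a=cv2.imread("pics/top1.png"); s=cv2.imread("pics/scene1.png")
f=lambda i:cv2.resize(i,(390,560),interpolation=cv2.INTER_CUBIC)
cv2.imwrite("pics/v1.png",np.hstack([cv2.resize(a[190:330,200:340],(400,400)),cv2.resize(s[190:330,240:380],(400,400))]))
E
```

```text
clock: 6.1
position: [0.5218, -0.0979, 0.1106]
ee_rot: [0.793, 0.61, -0.0, 0.0]
ft_force: [0.2, -0.7, 0.6]
grip_width: 0.6
grasp_force: 0.0
t 6.1 pos [ 0.5218 -0.0979  0.1106] head -14.9 q7 [ 0.58  0.28 -0.55  1.83  0.17  1.08 -0.29] F [ 0.2 -0.7  0.6] grip 0.6 0.0
shift [0.011 0.    1.283] turn [-0.     0.    -0.003]
```

View pics/v1.png

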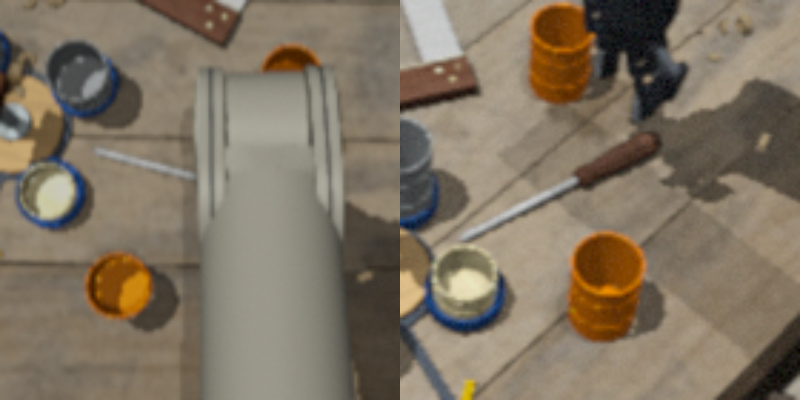

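The gripper is above the handle and clear of both orange tins, so I'll descend and grip.

```bash

python3 -m inch '[[[0.01,0,0.1],[0,0,0]],[[0.01,0,0.2],[0,0,0]],[[0.01,0,0.3],[0,0,0]],[[0.01,0,0.4],[0,0,0]],[[0.01,0,0.5],[0,0,0]],[[0.01,0,0.6],[0,0,0]],[[0.01,0,0.7],[0,0,0]],[[0.01,0,0.8],[0,0,0]],[[0.01,0,0.9],[0,0,0]],[[0.01,0,1],[0,0,0]]]'
python3 -m inch '[[[0,0,0.05],[0,0,0]],[[0,0,0.1],[0,0,0]],[[0,0,0.15],[0,0,0]],[[0,0,0.2],[0,0,0]],[[0,0,0.24],[0,0,0]],[[0,0,0.27],[0,0,0]],[[0,0,0.27],[0,0,0]],[[0,0,0.27],[0,0,0]],[[0,0,0.27],[0,0,0]],[[0,0,0.27],[0,0,0]]]'
python3 -m inch '[[[0,0,0],[0,0,0]],[[0,0,0],[0,0,0]],[[0,0,0],[0,0,0]],[[0,0,0],[0,0,0]],[[0,0,0],[0,0,0]],[[0,0,0],[0,0,0]],[[0,0,0],[0,0,0]],[[0,0,0],[0,0,0]],[[0,0,0],[0,0,0]],[[0,0,0],[0,0,0]]]' 0 50
python3 go.py 0.522 -0.097 0.008 -14.7
```

```text
clock: 7.2
position: [0.522, -0.0972, 0.0307]
ee_rot: [0.793, 0.61, -0.0, 0.0]
ft_force: [-0.7, -0.6, -0.2]
grip_width: 0.601
grasp_force: 0.0
clock: 8.2
position: [0.5221, -0.0972, 0.0099]
ee_rot: [0.793, 0.61, 0.0, 0.0]
ft_force: [0.1, -0.1, -0.2]
grip_width: 0.598
grasp_force: 0.0
clock: 9.2
position: [0.5221, -0.0972, 0.01]
ee_rot: [0.793, 0.61, 0.0, 0.0]
ft_force: [-1.4, 0.4, 6.0]
grip_width: 0.245
grasp_force: 49.1
t 9.2 pos [ 0.5221 -0.0972  0.01  ] head -14.9 q7 [ 0.54  0.42 -0.51  1.9   0.26  0.89 -0.36] F [-1.4  0.4  6. ] grip 0.245 49.1
shift [ 0.002 -0.002  0.025] turn [ 0.     0.    -0.004]
```

```bash

python3 -m inch '[[[0,0,-0.03],[0,0,0]],[[-0.1,0,-0.03],[0,0,0]],[[-0.2,0,-0.03],[0,0,0]],[[-0.3,0,-0.03],[0,0,0]],[[-0.4,0,-0.03],[0,0,0]],[[-0.52,0,-0.03],[0,0,0]],[[-0.64,0,-0.03],[0,0,0]],[[-0.76,0,-0.03],[0,0,0]],[[-0.88,0,-0.03],[0,0,0]],[[-1,0,-0.03],[0,0,0]]]'
python3 -m inch '[[[-0.1,0,0],[0,0,0]],[[-0.2,0,0],[0,0,0]],[[-0.3,0,0],[0,0,0]],[[-0.4,0,0],[0,0,0]],[[-0.5,0,0],[0,0,0]],[[-0.58,0,0],[0,0,0]],[[-0.6,0,0],[0,0,0]],[[-0.6,0,0.02],[0,0,0]],[[-0.6,0,0.03],[0,0,0]],[[-0.6,0,0.03],[0,0,0]]]'
python3 -m inch '[[[0,0,0],[0,0,0]],[[0,0,0],[0,0,0]],[[0,0,0],[0,0,0]],[[0,0,0],[0,0,0]],[[0,0,0],[0,0,0]],[[0,0,0],[0,0,0]],[[0,0,0],[0,0,0]],[[0,0,0],[0,0,0]],[[0,0,0],[0,0,0]],[[0,0,0],[0,0,0]]]' 0.6
python3 -m inch '[[[0,0,-0.1],[0,0,0]],[[0,0,-0.2],[0,0,0]],[[0,0,-0.3],[0,0,0]],[[0,0,-0.4],[0,0,0]],[[0,0,-0.5],[0,0,0]],[[0,0,-0.6],[0,0,0]],[[0,0,-0.7],[0,0,0]],[[0,0,-0.8],[0,0,0]],[[0,0,-0.9],[0,0,0]],[[0,0,-1],[0,0,0]]]'
python3 -m inch '[[[0,0,-0.1],[0,0,0]],[[0,0,-0.2],[0,0,0]],[[0,0,-0.3],[0,0,0]],[[0,0,-0.4],[0,0,0]],[[0,0,-0.5],[0,0,0]],[[0,0,-0.6],[0,0,0]],[[0,0,-0.7],[0,0,0]],[[0,0,-0.8],[0,0,0]],[[0,0,-0.9],[0,0,0]],[[0,0,-1],[0,0,0]]]'
python3 go.py 0.5925 0.1595 0.22 75.7
python3 - <<'E'
from h import *
for n in("top","scene"): cv2.imwrite(f"pics/{n}2.png",manip.camera(n)[:,:,::-1])
a=cv2.imread("pics/top2.png"); s=cv2.imread("pics/scene2.png")
cv2.imwrite("pics/v2.png",np.hstack([cv2.resize(a[180:340,160:320],(400,400)),cv2.resize(s[180:340,190:350],(400,400))]))
E
```

```text
clock: 10.2
position: [0.5012, -0.1754, 0.0121]
ee_rot: [0.793, 0.61, 0.0, 0.0]
ft_force: [0.7, 0.2, -2.0]
grip_width: 0.245
grasp_force: 49.0
clock: 11.2
position: [0.4893, -0.2208, 0.01]
ee_rot: [0.793, 0.61, -0.0, 0.0]
ft_force: [-2.3, 0.1, 5.3]
grip_width: 0.249
grasp_force: 49.7
clock: 12.2
position: [0.4891, -0.2209, 0.0097]
ee_rot: [0.793, 0.61, -0.0, 0.0]
ft_force: [-0.3, 0.3, 0.8]
grip_width: 0.599
grasp_force: 0.0
clock: 13.2
position: [0.4891, -0.2208, 0.0904]
ee_rot: [0.793, 0.61, -0.0, 0.0]
ft_force: [0.0, 0.7, -0.5]
grip_width: 0.6
grasp_force: 0.0
clock: 14.2
position: [0.4891, -0.2209, 0.1704]
ee_rot: [0.793, 0.61, 0.0, 0.0]
ft_force: [-0.5, -0.0, 0.4]
grip_width: 0.599
grasp_force: 0.0
t 14.2 pos [ 0.4891 -0.2209  0.1704] head -14.9 q7 [ 0.79  0.22 -0.51  1.75  0.12  1.2  -0.01] F [-0.5 -0.   0.4] grip 0.599 0.0
shift [ 4.927  0.029 -0.62 ] turn [ 0.     0.    -2.013]
```

View pics/v2.png

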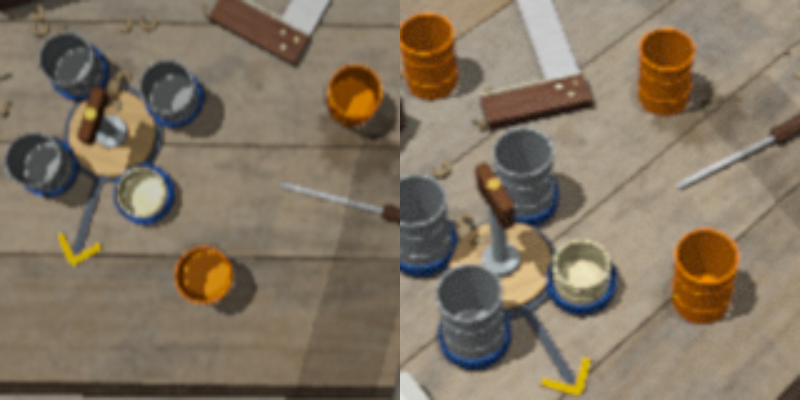

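The screwdriver now lies clear, with its tip at about (273,255) in the top view. The carousel hasn't turned. Next I'll move to the bar.

```bash

python3 -m inch '[[[0.1,0,-0.07],[0,0,0]],[[0.2,0,-0.14],[0,0,0]],[[0.3,0,-0.21],[0,0,0]],[[0.4,0,-0.28],[0,0,0]],[[0.5,0,-0.35],[0,0,0]],[[0.6,0,-0.42],[0,0,0]],[[0.7,0,-0.49],[0,0,0]],[[0.8,0,-0.56],[0,0,0]],[[0.9,0,-0.63],[0,0,0]],[[1,0,-0.7],[0,0,0]]]' 0.7
python3 -m inch '[[[0.1,0,0],[0,0,0]],[[0.2,0,0],[0,0,0]],[[0.3,0,0],[0,0,0]],[[0.4,0,0],[0,0,0]],[[0.5,0,0],[0,0,0]],[[0.6,0,0],[0,0,0]],[[0.7,0,0],[0,0,0]],[[0.8,0,0],[0,0,0]],[[0.9,0,0],[0,0,0]],[[1,0,0],[0,0,0]]]'
python3 -m inch '[[[0.1,0,0],[0,0,0]],[[0.2,0,0],[0,0,0]],[[0.3,0,0],[0,0,0]],[[0.4,0,0],[0,0,0]],[[0.5,0,0],[0,0,0]],[[0.6,0,0],[0,0,0]],[[0.7,0,0],[0,0,0]],[[0.8,0,0],[0,0,0]],[[0.9,0,0],[0,0,0]],[[1,0,0],[0,0,0]]]'
python3 -m inch '[[[0.1,0,0],[0,0,-0.1]],[[0.2,0,0],[0,0,-0.2]],[[0.3,0,0],[0,0,-0.3]],[[0.4,0,0],[0,0,-0.4]],[[0.5,0,0],[0,0,-0.5]],[[0.6,0,0],[0,0,-0.6]],[[0.7,0,0],[0,0,-0.7]],[[0.8,0,0],[0,0,-0.8]],[[0.9,0,0],[0,0,-0.9]],[[1,0,0],[0,0,-1]]]'
python3 go.py 0.5925 0.1595 0.19 75.7
```

```text
clock: 15.3
position: [0.5098, -0.1429, 0.2262]
ee_rot: [0.793, 0.61, 0.0, 0.0]
ft_force: [0.6, -0.7, -0.1]
grip_width: 0.697
grasp_force: 0.0
clock: 16.3
position: [0.5304, -0.0656, 0.2257]
ee_rot: [0.793, 0.61, 0.0, 0.0]
ft_force: [-0.2, -0.1, -1.0]
grip_width: 0.699
grasp_force: 0.0
clock: 17.3
position: [0.5509, 0.0117, 0.2257]
ee_rot: [0.793, 0.61, -0.0, 0.0]
ft_force: [-0.7, 0.1, -0.9]
grip_width: 0.699
grasp_force: 0.0
clock: 18.3
position: [0.5714, 0.089, 0.2257]
ee_rot: [0.498, 0.867, 0.0, 0.0]
ft_force: [0.4, -0.1, -0.7]
grip_width: 0.701
grasp_force: 0.0
t 18.3 pos [0.5714 0.089  0.2257] head 30.3 q7 [ 0.42  0.33 -0.8   1.56  0.24  1.35  0.12] F [ 0.4 -0.1 -0.7] grip 0.701 0.0
shift [0.628 0.672 0.446] turn [ 0.     0.    -1.009]
```

```bash

python3 -m inch '[[[0.06,0.07,0],[0,0,-0.1]],[[0.13,0.13,0],[0,0,-0.2]],[[0.19,0.2,0],[0,0,-0.3]],[[0.25,0.27,0],[0,0,-0.4]],[[0.31,0.34,0],[0,0,-0.5]],[[0.38,0.4,0],[0,0,-0.6]],[[0.44,0.47,0],[0,0,-0.7]],[[0.5,0.54,0],[0,0,-0.8]],[[0.57,0.61,0],[0,0,-0.9]],[[0.63,0.67,0],[0,0,-1]]]'
python3 go.py 0.5925 0.1595 0.117 75.7
python3 - <<'E'
from h import *
for n in("top","scene"): cv2.imwrite(f"pics/{n}3.png",manip.camera(n)[:,:,::-1])
a=cv2.imread("pics/top3.png"); s=cv2.imread("pics/scene3.png")
cv2.imwrite("pics/v3.png",np.hstack([cv2.resize(a[160:320,120:280],(400,400)),cv2.resize(s[200:330,160:290],(400,400))]))
E
```

```text
clock: 19.3
position: [0.5925, 0.1596, 0.2256]
ee_rot: [0.128, 0.992, 0.0, -0.0]
ft_force: [-0.6, -0.7, 0.4]
grip_width: 0.701
grasp_force: 0.0
t 19.3 pos [0.5925 0.1596 0.2256] head 75.3 q7 [ 0.36  0.46 -0.93  1.46  0.37  1.4   0.72] F [-0.6 -0.7  0.4] grip 0.701 0.0
shift [-1.000e-03 -1.000e-03  1.358e+00] turn [ 0.    -0.    -0.009]
```

View pics/v3.png

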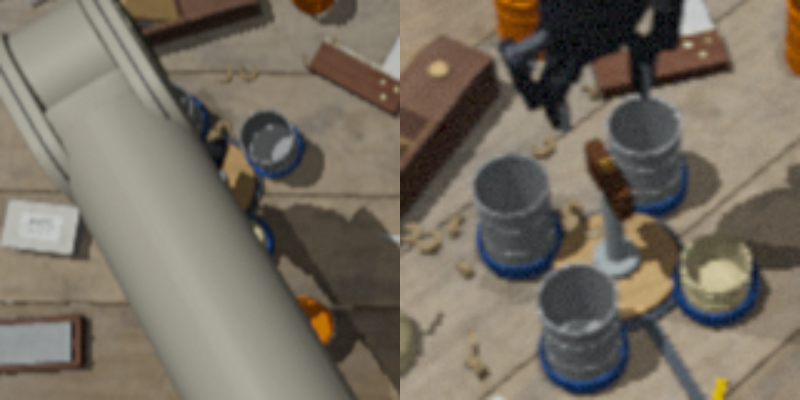

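View pics/scene3.png

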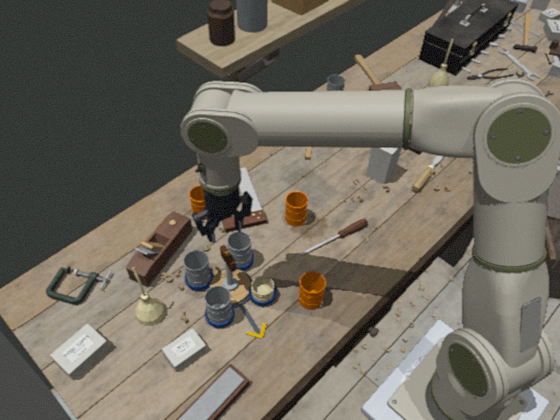

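The arm is well above the oil can and the gripper is over the bar. I'll descend and close on it.

```bash

python3 -m inch '[[[0,0,0.1],[0,0,0]],[[0,0,0.2],[0,0,0]],[[0,0,0.3],[0,0,0]],[[0,0,0.4],[0,0,0]],[[0,0,0.5],[0,0,0]],[[0,0,0.6],[0,0,0]],[[0,0,0.65],[0,0,0]],[[0,0,0.7],[0,0,0]],[[0,0,0.75],[0,0,0]],[[0,0,0.8],[0,0,0]]]'
python3 -m inch '[[[0,0,0.06],[0,0,0]],[[0,0,0.12],[0,0,0]],[[0,0,0.18],[0,0,0]],[[0,0,0.24],[0,0,0]],[[0,0,0.3],[0,0,0]],[[0,0,0.36],[0,0,0]],[[0,0,0.42],[0,0,0]],[[0,0,0.48],[0,0,0]],[[0,0,0.53],[0,0,0]],[[0,0,0.53],[0,0,0]]]'
python3 -m inch '[[[0,0,0],[0,0,0]],[[0,0,0],[0,0,0]],[[0,0,0],[0,0,0]],[[0,0,0],[0,0,0]],[[0,0,0],[0,0,0]],[[0,0,0],[0,0,0]],[[0,0,0],[0,0,0]],[[0,0,0],[0,0,0]],[[0,0,0],[0,0,0]],[[0,0,0],[0,0,0]]]' 0 40
python3 go.py 0.5925 0.1595 0.117 30.7
```

```text
clock: 20.4
position: [0.5925, 0.159, 0.1616]
ee_rot: [0.129, 0.992, 0.0, 0.0]
ft_force: [-0.1, 0.6, -0.5]
grip_width: 0.702
grasp_force: 0.0
clock: 21.4
position: [0.5921, 0.1588, 0.1187]
ee_rot: [0.129, 0.992, -0.0, -0.0]
ft_force: [1.0, 0.4, -0.0]
grip_width: 0.701
grasp_force: 0.0
clock: 22.4
position: [0.5926, 0.1596, 0.1197]
ee_rot: [0.129, 0.992, 0.001, 0.0]
ft_force: [2.6, 4.4, 0.1]
grip_width: 0.183
grasp_force: 42.2
t 22.4 pos [0.5926 0.1596 0.1197] head 75.2 q7 [ 0.33  0.55 -0.89  1.59  0.45  1.22  0.67] F [2.6 4.4 0.1] grip 0.183 42.2
shift [ 0.001 -0.001  0.034] turn [0.002 0.    0.988]
```

```bash

python3 -m inch '[[[0,0,0],[0,0,0.02]],[[0,0,0],[0,0,0.06]],[[0,0,0],[0,0,0.11]],[[0,0,0],[0,0,0.17]],[[0,0,0],[0,0,0.23]],[[0,0,0],[0,0,0.29]],[[0,0,0],[0,0,0.35]],[[0,0,0],[0,0,0.41]],[[0,0,0],[0,0,0.47]],[[0,0,0],[0,0,0.5]]]'
python3 -m inch '[[[0,0,0],[0,0,0.04]],[[0,0,0],[0,0,0.1]],[[0,0,0],[0,0,0.16]],[[0,0,0],[0,0,0.22]],[[0,0,0],[0,0,0.28]],[[0,0,0],[0,0,0.34]],[[0,0,0],[0,0,0.4]],[[0,0,0],[0,0,0.45]],[[0,0,0],[0,0,0.48]],[[0,0,0],[0,0,0.5]]]'
python3 go.py 0.5925 0.1595 0.117 30.7
python3 - <<'E'
from h import *
for n in("top","scene"): cv2.imwrite(f"pics/{n}4.png",manip.camera(n)[:,:,::-1])
a=cv2.imread("pics/top4.png"); s=cv2.imread("pics/scene4.png")
cv2.imwrite("pics/v4.png",np.hstack([cv2.resize(a[200:300,150:250],(400,400),interpolation=2),cv2.resize(s[250:350,170:270],(400,400),interpolation=2)]))
E
```

```text
clock: 23.4
position: [0.5925, 0.1594, 0.1197]
ee_rot: [0.321, 0.947, 0.0, 0.0]
ft_force: [2.5, 4.6, 1.9]
grip_width: 0.182
grasp_force: 42.5
clock: 24.4
position: [0.5924, 0.1593, 0.1197]
ee_rot: [0.499, 0.866, 0.0, 0.0]
ft_force: [1.0, 4.1, 3.8]
grip_width: 0.179
grasp_force: 43.0
t 24.4 pos [0.5924 0.1593 0.1197] head 30.1 q7 [ 0.23  0.5  -0.74  1.6   0.35  1.19 -0.06] F [1.  4.1 3.8] grip 0.179 43.0
shift [0.002 0.003 0.033] turn [ 0.001 -0.    -0.014]
```

View pics/v4.png

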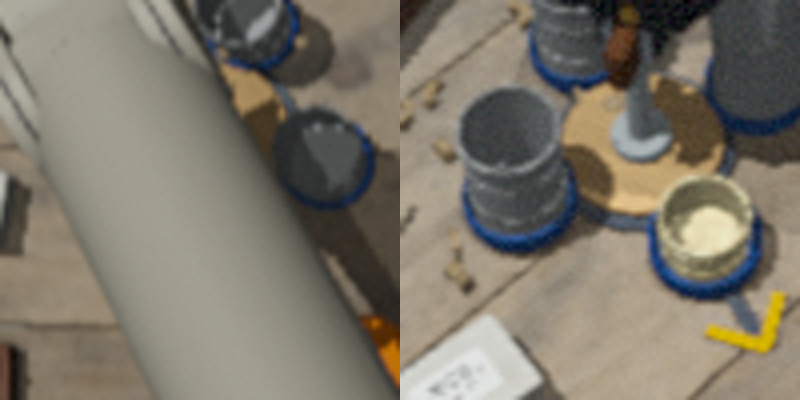

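The top view is blocked by the arm. The scene view shows the brass tin just behind the arrow, with its rim centre near crop (304,214). I'll measure the offset from the arrow's line.

```bash
python3 - <<'E'
from h import *
C=lambda x,y:(170+(x+.5)/4-.5,250+(y+.5)/4-.5)
ax=np.array([.5925,.1600]);
a=plane("scene",*C(366,347),.005)[:2]
for cx in [(304,214)]:
  for fr in (a,):
    for axx in (ax,np.array([.5921,.1613]),np.array([.5926,.1596])):
      b=plane("scene",*C(*cx),.051)[:2]; d=(fr-axx)/np.linalg.norm(fr-axx); r=b-axx
      print(b,a,"along",r@d,"lateral",d[0]*r[1]-d[1]*r[0],"frontdir",np.degrees(np.arctan2(d[1],d[0])))
# tray outline (blue) lateral extremes, rim z .026
s=cv2.imread("pics/scene4.png"); h=cv2.cvtColor(s,cv2.COLOR_BGR2HSV); m=cv2.inRange(h,(105,150,40),(125,255,255)); m[:,:230]=0; m[:290]=0
ys,xs=np.nonzero(m[:,:262]); print(xs.min(),xs.max(),ys.min(),ys.max())
E
```

```text
[0.50660969 0.18270275] [0.43163475 0.20213968] along 0.08883985974474247 lateral -0.0001965942753732776 frontdir 165.32083693741373
[0.50660969 0.18270275] [0.43163475 0.20213968] along 0.0881280400438628 lateral 0.00034424528817034866 frontdir 165.72092116178422
[0.50660969 0.18270275] [0.43163475 0.20213968] along 0.08903896055289748 lateral -0.0003648145855142393 frontdir 165.19639600379372
232 259 305 323
```

The brass tin is within 1 mm of the arrow's line. I'll let it settle for one call and hand in.

```bash

python3 -m inch '[[[0,0,0],[0,0,0]],[[0,0,0],[0,0,0]],[[0,0,0],[0,0,0]],[[0,0,0],[0,0,0]],[[0,0,0],[0,0,0]],[[0,0,0],[0,0,0]],[[0,0,0],[0,0,0]],[[0,0,0],[0,0,0]],[[0,0,0],[0,0,0]],[[0,0,0],[0,0,0]]]'
python3 -c "
from workcell import manip
print(manip.hand_in())"
```

```text
clock: 25.5
position: [0.5924, 0.1592, 0.1197]
ee_rot: [0.499, 0.867, 0.0, 0.0]
ft_force: [1.1, 3.9, 6.1]
grip_width: 0.182
grasp_force: 43.0
the job is handed in; nothing more can be done
None
```

I handed the job in at about 25.5 s: the screwdriver lies roughly 0.2 m clear of the carousel, the brass tin measured within 1 mm of the arrow's line, and the gripper is holding the bar at about 43 N; no verdict came back.

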